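# Turn the chisel round in the spring clip and stow it edge first

## Robot

A 6-joint arm with a two-finger parallel gripper is mounted at the origin on the work surface. World frame = base frame: x ahead of the robot, y to its left, z up, the work surface at z = 0. Lengths are in m, angles in rad, forces in N, time in s.
With the tool pointing down it reaches from about 0.4 to 0.825 m from the base axis. Payload 7 kg.
Tool frame: the origin (TCP) lies midway between the tips of the shut fingers; the grasp point (between the pads) lies manip.grip_point_offset behind it (manip.grip_point_offset is the distance from the TCP to the grasp point, in m); z points along the fingers, y is the line along which they close (so a half turn about z gives the same grasp; the last joint's range is limited). The gripper opens to 85 mm and grips with 20 to 120 N. Pads are 22 mm wide; open, the fingers measure 114 mm over their backs; the gripper's body (76 mm by 85 mm) begins 54 mm behind the grasp point. The pads swing forward as they close: fully open they stand 13 mm farther back than shut.
Start: joints at [-0.913, 0.359, 0.012, 0, -1.224, -0.288], TCP at [0.244, -0.629, 0.231] pointing down, gripper open.
Joint ranges: [-3.07, 3.07], [-1.43, 2.12], [-1.02, 1.25], [-3.03, 1.67], [-3.05, -0], [-3.03, 3.03]. Speed limits (rad/s): [2.39, 2.39, 3.01, 3.14, 3.14, 3.14].

## Interface

Orientations are given as a rotation vector (axis times angle).
In Python, from workcell import manip gives the robot as it stands. The module is installed in compiled form; this text tells all that it offers. Calls block until the motion is done:
- manip.movep(position, orientation): joint-space move of the TCP to a pose.
- manip.movel(position, ori=None, v=0.15, force_limit=None): straight line of the TCP; ori=None keeps the orientation; v is the mean speed in m/s. With force_limit (N) it stops when the force on the tool has changed by that much, and returns True; else False.
- manip.move_j(angles): joint-space move.
- manip.gripper_open() and manip.close(strength=None): open the fingers fully, or close them until they stop; strength is the grip in N (None keeps the last).
- manip.hold(seconds).
- manip.inverse_kinematics(position, orientation): joint angles nearest the present ones, or None.
- manip.capture(name): name is "scene" or "side" or "wrist"; returns (picture, depth): 420x560x3 uint8, red, green, blue; 420x560 float32, m along the optical axis (not along the pixel's ray), 0 where there is no reading.
- manip.camera_params(name): a dict with "fov_y" (degrees; the focal length in pixels is half the picture's height over the tangent of half this angle, whatever the lens; pixels are square), "cx", "cy" (the principal point, pixels), "dist_coeffs" ([k1, k2, p1, p2, k3] as OpenCV has them; the pictures are not rectified), "position" and "attitude" of the camera in the world; the wrist camera has in their place "T_tool_cam" (4x4, takes a point from camera to tool coordinates, whose origin is the TCP and whose axes are the flange's). Camera axes: x right, y down, z forward; pixel columns grow to the right and rows downward; lengths in m; the calibration is good to about 2 mm. A picture is of the moment at which its call begins: read the wrist's pose just before it. camera_params takes no time and is no camera call.
A pose or a line that the arm cannot do raises manip.MotionError and nothing moves.
- manip.job_done(): hands the job in; it is judged then, once.
Readings, each from a call of its own:
- manip.current_time(): time.
- manip.current_joint_pos(): joint angles.
- manip.current_joint_vel(): joint speeds.
- manip.current_joint_torque(): joint torques, N m.
- manip.current_tool_pos(): TCP position.
- manip.current_ee_rot(): TCP orientation.
- manip.current_force(): force on the tool from outside, world axes, zero at the start.
- manip.current_torque(): the same for the moment, N m.
- manip.current_opening(): finger opening in m.
- manip.current_finger_force(): force on a finger pad.
Only numpy, scipy, OpenCV 4.12 (cv2) and the standard library are available. Lean on these libraries where they do the work, as an engineer would, in place of code of your own. Each camera call takes 0.05 s, during which the arm holds its last target. There are 200 camera calls.

## Task

The orange-handled chisel was put away the wrong way round, with its handle in the grey rack and the sharp end sticking out. Pick it up by the bare steel and press its middle down into the yellow spring clip, let go, then take it by its orange handle and lay it in the red guard trough with the steel inside and the handle sticking out of the open end. Leave the blue-handled file where it is.

Things in the scene. Friction and masses are not known exactly. Their poses are not given: they have to be found in the camera images.
- chisel: Cold chisel, 225 mm, 0.2 kg. Origin: balance point on its axis; x towards the handle end, z up. Orange handle 22 mm square, x 35 to 125 mm; steel shank 12 mm square, x -75 to 35; edge 24 mm wide, 6 thick, x -100 to -75. At first it lies level, axis 41 mm high, in an open grey rack (44 mm wide, 48 high) from x -18 to beyond the handle; grip the free steel near x -52, lift straight up.
- clip: Fixed clip, two yellow spring jaws on a base 116 x 76 x 8 mm. Origin: centre of its underside; x along the groove, symmetrical, z up. Seat 50 mm high: a seated shank's axis is at 56 mm. Jaws x -14 to 14 mm, 10 mm apart, mouth flared to 23 mm at 88 mm height. Pressing the shank in from above takes about 5 N, pulling it out upwards as much. The chisel's balance point goes over the origin.
- guard: Fixed red trough 143 x 56 mm. Origin: on its underside, midway between the walls; x along it to the open end (x 43 mm), z up. Inner floor 35 mm high, 40 mm wide; side walls 8 mm thick, 53 mm high; end wall's inner face at x -94 mm. The stowed chisel lies with its balance point at x 25, y 0, axis 41 mm high, its x axis along the trough's x axis, handle overhanging the open end.
- file: Bystander, not to be moved: flat steel file, 240 mm long, with a blue handle 22 mm square, lying in a second grey rack like the chisel's. Origin on the handle's axis, 35 mm in front of the handle; x towards the handle end, z up.
There are look-alikes about, which are no part of the job. Of the things that look like the clip, the largest one is meant.

How it is judged:
By the outcome, as a careful person would: the job done as asked, in the order asked, and still so for the second after the job is handed in, with the robot touching nothing.
It also fails if it takes over 64 s, if anything falls off the work surface, if the arm or the gripper's body presses on something with over 40 N, if the wrist force passes 120 N, or if a joint passes its speed limit or range.

## Working session

There is one attempt and no reset: what is moved stays moved. The work goes in short steps, each a Python script; the robot and the scene stay as the last script left them, time stands still between calls to the robot, and variables do not carry over. Pictures are saved under pics/ and viewed, at most 10 in all, crops included, and the job is handed in when it is done.

```bash
mkdir -p pics; ls; cat > h.py <<'E'
import numpy as np, cv2
from scipy.spatial.transform import Rotation as R
from workcell import manip
def cam(name,pose=None):
    p=manip.camera_params(name); f=210/np.tan(np.radians(p['fov_y'])/2)
    K=np.array([[f,0,p['cx']],[0,f,p['cy']],[0,0,1.]])
    if name=='wrist':
        T=np.eye(4);T[:3,:3]=R.from_rotvec(pose[1]).as_matrix();T[:3,3]=pose[0];T=T@np.array(p['T_tool_cam'])
        Rm,t=T[:3,:3],T[:3,3]
    else:
        a=np.array(p['attitude'],float); Rm=a if a.shape==(3,3) else R.from_rotvec(a).as_matrix(); t=np.array(p['position'])
    return K,np.array(p['dist_coeffs'],float),Rm,t
def shot(name,fn=None):
    pose=(np.array(manip.current_tool_pos()),np.array(manip.current_ee_rot()))
    im,d=manip.capture(name); c=cam(name,pose)
    if fn: cv2.imwrite('pics/'+fn+'.png',cv2.cvtColor(im,cv2.COLOR_RGB2BGR)); np.savez('pics/'+fn+'.npz',im=im,d=d,K=c[0],D=c[1],R=c[2],t=c[3])
    return im,d,c
def rays(c,uv):
    n=cv2.undistortPoints(np.array(uv,float).reshape(-1,1,2),c[0],c[1]).reshape(-1,2)
    return np.c_[n,np.ones(len(n))]@c[2].T
def onplane(c,uv,z):
    r=rays(c,uv); return c[3]+r*((z-c[3][2])/r[:,2:])
def depthpts(c,uv,d):
    uv=np.array(uv); return c[3]+rays(c,uv)*d[uv[:,1],uv[:,0]][:,None]
E
python3 - <<'E'
from h import *
for n in ('scene','side','wrist'):
    p=manip.camera_params(n); print(n,p)
    shot(n,n+'0')
a,b=cv2.imread('pics/scene0.png'),cv2.imread('pics/side0.png')
print(manip.grip_point_offset,manip.current_time(),manip.current_ee_rot())
E
```

```text
pics
scene {'fov_y': 50.13013750868767, 'cx': 271.04958094808006, 'cy': 208.4824120332956, 'dist_coeffs': array([-0.03021312,  0.        ,  0.        ,  0.        ,  0.        ]), 'position': array([1.42844308, 0.04884192, 0.79809704]), 'attitude': array([-1.63021509, -1.78617237,  0.87401889])}
side {'fov_y': 50.56264176241158, 'cx': 282.5830459096546, 'cy': 214.26212125862995, 'dist_coeffs': array([0.01019975, 0.        , 0.        , 0.        , 0.        ]), 'position': array([0.39456134, 0.83120449, 0.77786211]), 'attitude': array([-0.15993271,  2.76813168, -1.32494117])}
wrist {'fov_y': 67.46290126217426, 'cx': 273.516523852971, 'cy': 209.726343973301, 'dist_coeffs': array([-0.00889206,  0.        ,  0.        ,  0.        ,  0.        ]), 'T_tool_cam': array([[-6.52497367e-04, -9.55518749e-01, -2.94929645e-01,
         7.39668455e-02],
       [ 9.99999684e-01, -7.57707102e-04,  2.42451658e-04,
         1.09713513e-03],
       [-4.55137391e-04, -2.94929393e-01,  9.55518941e-01,
        -1.42879005e-01],
       [ 0.00000000e+00,  0.00000000e+00,  0.00000000e+00,
         1.00000000e+00]])}
0.0187 0.15 [ 5.77426421e-01 -3.08765677e+00 -2.00399036e-03]
```

View pics/scene0.png

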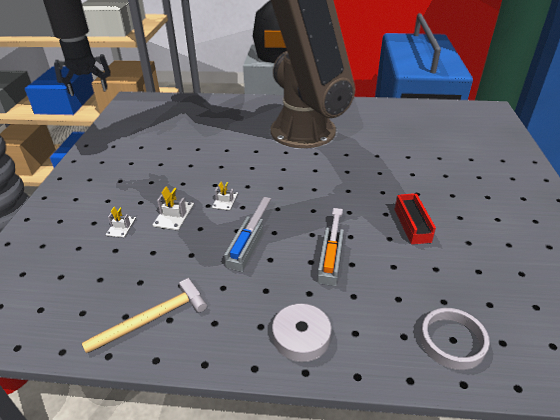

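View pics/side0.png

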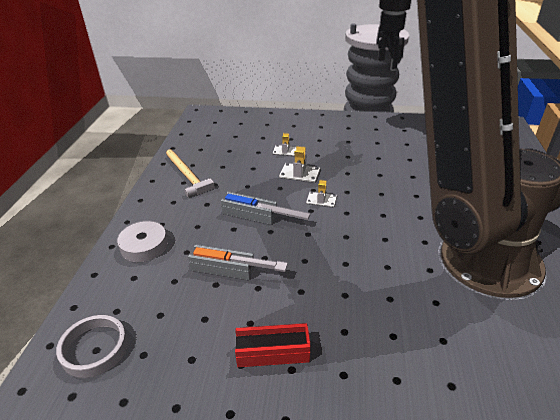

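Scene view: the chisel candidates are the orange-handled one (333,250), the blue-handled file (240,240) and the hammer (150,315). I choose the orange one. The clip look-alikes are at (118,222), (172,208) and (225,195), and the middle one looks largest. The red trough is at (415,218). Next I'll measure all of these.

```bash
cat >> h.py <<'E'
def load(fn):
    z=np.load('pics/'+fn+'.npz'); return z['im'],z['d'],(z['K'],z['D'],z['R'],z['t'])
def blobs(im,d,c,h0,h1,s=120,v=60,amin=15,zr=(0.005,0.2)):
    hsv=cv2.cvtColor(im,cv2.COLOR_RGB2HSV); m=cv2.inRange(hsv,(h0,s,v),(h1,255,255))
    n,L,st,ce=cv2.connectedComponentsWithStats(m); out=[]
    for i in range(1,n):
        if st[i,4]<amin: continue
        ys,xs=np.where((L==i)&(d>0)); 
        if len(xs)<amin: continue
        P=depthpts(c,np.c_[xs,ys],d); k=(P[:,2]>zr[0])&(P[:,2]<zr[1])&(np.hypot(P[:,0],P[:,1])>.25)&(np.hypot(P[:,0],P[:,1])<1)
        if k.sum()>=amin: out.append((ce[i],P[k]))
    return out
E
python3 - <<'E'
from h import *
np.set_printoptions(precision=4,suppress=True)
for n in ('scene0','side0'):
    im,d,c=load(n)
    for nm,a,b in (('orange',6,16),('yellow',20,30),('red',0,4),('blue',105,125)):
        for ce,P in blobs(im,d,c,a,b):
            q=P[P[:,2]>P[:,2].max()-.012]
            ctr,sz,ang=cv2.minAreaRect(q[:,:2].astype(np.float32)*1000)
            print(n,nm,ce.round(),len(P),'mean',P.mean(0),'zmax',P[:,2].max(),'rect',ctr,sz,round(ang,1))
a=cv2.imread('pics/scene0.png'); b=cv2.imread('pics/side0.png')
cr=[cv2.resize(x,(400,300),interpolation=3) for x in (a[170:245,95:195],a[190:265,370:470],a[200:290,285:405],b[310:370,230:310])]
cv2.imwrite('pics/crop1.png',np.vstack([np.hstack(cr[:2]),np.hstack(cr[2:])]))
E
```

```text
scene0 orange [273.  39.] 340 mean [-0.6163 -0.1657  0.1218] zmax 0.1593258368261795 rect (-623.6524658203125, -168.8103790283203) (42.633487701416016, 78.89883422851562) 2.1
scene0 orange [329. 258.] 158 mean [0.6749 0.0929 0.042 ] zmax 0.054329314282163366 rect (670.18359375, 94.13220977783203) (19.866165161132812, 91.17021179199219) 83.4
scene0 yellow [223. 188.] 62 mean [ 0.4278 -0.2069  0.0486] zmax 0.06601858794412963 rect (425.9518737792969, -204.6524200439453) (20.984861373901367, 18.729413986206055) 85.7
scene0 yellow [169. 196.] 174 mean [ 0.5036 -0.3383  0.0699] zmax 0.09138553889467527 rect (500.9559631347656, -336.85028076171875) (31.75617790222168, 26.124618530273438) 80.1
scene0 yellow [116. 213.] 94 mean [ 0.5618 -0.4692  0.0509] zmax 0.06533224440982932 rect (561.0840454101562, -469.22552490234375) (21.7283878326416, 22.800764083862305) 87.9
scene0 red [414. 220.] 898 mean [0.5086 0.3113 0.0368] zmax 0.057124537834010614 rect (493.01025390625, 313.95159912109375) (144.50173950195312, 58.09978485107422) 10.9
scene0 blue [422.  67.] 1756 mean [-0.6542  0.532   0.011 ] 
[... 773 characters left out ...]
 82.8
side0 yellow [300. 159.] 29 mean [ 0.4974 -0.3285  0.0568] zmax 0.0675216854742241 rect (496.5479736328125, -327.8934020996094) (28.738384246826172, 14.762310981750488) 21.7
side0 yellow [322. 185.] 52 mean [ 0.424  -0.2049  0.0536] zmax 0.06337307770291334 rect (424.58172607421875, -204.18899536132812) (21.59025001525879, 18.426128387451172) 80.3
side0 red [273. 347.] 1720 mean [0.4876 0.3268 0.0391] zmax 0.057189701265763615 rect (492.2235412597656, 316.2513122558594) (142.72817993164062, 58.760704040527344) 10.7
side0 blue [240. 199.] 186 mean [ 0.6411 -0.119   0.0513] zmax 0.055717699733770276 rect (642.4563598632812, -122.4526596069336) (28.059602737426758, 94.87063598632812) 76.7
```

View pics/crop1.png

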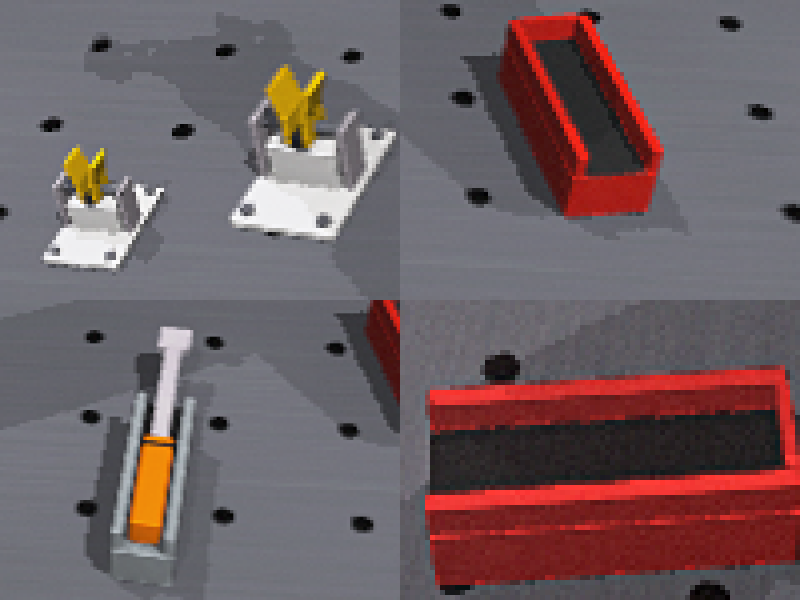

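The crops show three things. The middle clip is clearly the largest. The trough's open end faces the scene camera (+x side). The chisel's free steel points at the robot. I'll take one close look over the clip, then one over the chisel.

```bash
cat >> h.py <<'E'
def ori(yaw):
    c,s=np.cos(yaw),np.sin(yaw)
    return R.from_matrix(np.array([[c,s,0],[s,-c,0],[0,0,-1.]])).as_rotvec()
def best(pos,yaw):
    "of the two equal grasps take the one with smaller joint change"
    q0=np.array(manip.current_joint_pos()); o=[]
    for y in (yaw,yaw+np.pi):
        q=manip.inverse_kinematics(pos,ori(y))
        if q is not None: o.append((np.abs(np.array(q)-q0).max(),y,np.array(q)))
    return min(o,key=lambda t:t[0])
E
python3 - <<'E'
from h import *
np.set_printoptions(precision=4,suppress=True)
for nm,p,y in (('wclip',[.50,-.337,.22],np.radians(-8)),('wchis',[.56,.107,.22],np.radians(-6.4))):
    b=best(p,y); print(b); manip.movep(p,ori(b[1])); shot('wrist',nm); print(manip.current_time(),manip.current_tool_pos())
a=[cv2.resize(cv2.imread('pics/%s.png'%n),(400,300)) for n in('wclip','wchis')]
cv2.imwrite('pics/pair.png',np.hstack(a))
for nm,L in (('wclip',(('yellow',20,30),)),('wchis',(('orange',6,16),('red',0,4)))):
    im,d,c=load(nm)
    for n,a,b in L:
        for ce,P in blobs(im,d,c,a,b,amin=60):
            q=P[P[:,2]>P[:,2].max()-.008]
            print(nm,n,ce.round(),len(P),P[:,2].max(),cv2.minAreaRect(q[:,:2].astype(np.float32)*1000))
im,d,c=load('wclip')
hsv=cv2.cvtColor(im,cv2.COLOR_RGB2HSV); m=((hsv[...,1]<40)&(hsv[...,2]>170)&(d>0)).astype(np.uint8)
ys,xs=np.where(m); P=depthpts(c,np.c_[xs,ys],d)
k=(abs(P[:,2]-.008)<.004)&(np.hypot(P[:,0]-.5,P[:,1]+.337)<.08)
print('base',k.sum(),cv2.minAreaRect(P[k,:2].astype(np.float32)*1000))
im,d,c=load('wchis'); ys,xs=np.where(d>0); P=depthpts(c,np.c_[xs,ys],d)
k=(P[:,2]>.041)&(P[:,2]<.053)&(P[:,0]>.47)&(P[:,0]<.565)&(abs(P[:,1]-.107)<.03)
print('steel',k.sum(),np.median(P[k,2]),cv2.minAreaRect(P[k,:2].astype(np.float32)*1000))
E
```

```text
(np.float64(1.1529710295502495), np.float64(3.0019663134302466), array([-0.2693,  0.2488, -0.1701, -0.    , -1.1519, -1.4411]))
1.65 [ 0.4996 -0.3378  0.22  ]
(np.float64(0.8026360675002788), np.float64(3.029891581462156), array([ 0.5319,  0.1951, -0.2407,  0.    , -1.135 , -2.2144]))
3.3417 [0.5602 0.106  0.22  ]
wclip yellow [405.  91.] 640 0.0633439520838695 ((424.11566162109375, -203.51426696777344), (22.196125030517578, 19.372724533081055), 83.80366516113281)
wclip yellow [263. 194.] 392 0.09085551013804188 ((497.4461364746094, -348.0208740234375), (5.38793420791626, 28.15920066833496), 81.32769775390625)
wclip yellow [285. 194.] 396 0.09026611851760746 ((500.8938903808594, -322.7538146972656), (5.334473133087158, 28.248003005981445), 82.55494689941406)
wclip yellow [161. 257.] 458 0.06495487751556739 ((559.0485229492188, -466.37249755859375), (22.341459274291992, 19.893733978271484), 87.82491302490234)
wchis orange [274. 247.] 114 0.053114733901343525 ((626.7657470703125, 101.28983306884766), (20.83269500732422, 9.777032852172852), 85.1923828125)
wchis orange [266. 283.] 74 0.05327721349534614 ((669.0994873046875, 86.53633117675781), (11.723031044006348, 74.33507537841797), 74.67784881591797)
wchis red [473.  88.] 8396 0.056070992052193735 ((492.1754455566406, 316.87591552734375), (142.260009765625, 57.79505157470703), 10.633356094360352)
base 3865 ((500.1053161621094, -335.3238220214844), (75.64080810546875, 115.68494415283203), 81.98048400878906)
steel 1270 0.045426563575849344 ((526.7245483398438, 112.37384033203125), (23.626447677612305, 77.61199188232422), 84.13218688964844)
```

View pics/pair.png

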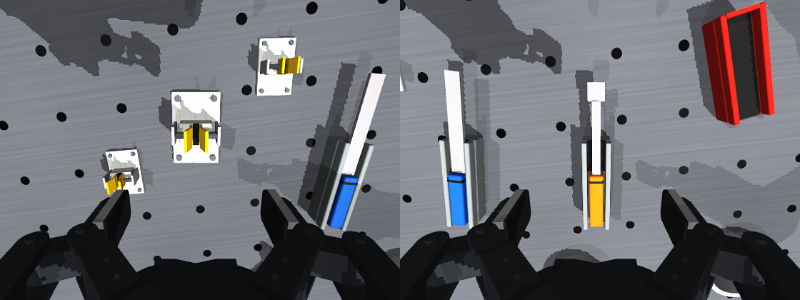

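Left view: the largest clip is at about (196,127), flanked by the two small look-alikes. Its base measures 116x76 mm, as specified. Right view: the chisel's steel is at (596,110), and the blue file stands well clear at (455,130). Now I'll grasp and lift.

```bash
python3 - <<'E'
from h import *
np.set_printoptions(precision=4,suppress=True)
y=np.radians(-6.5)+np.pi; g=[.5368,.1109]
manip.movel([*g,.10],ori(y),v=.2); 
print(manip.movel([*g,.0223],v=.1,force_limit=15))
manip.close(100); print(manip.current_opening(),manip.current_finger_force(),manip.current_tool_pos())
manip.movel([*g,.17],v=.12); print(manip.current_opening(),manip.current_force(),manip.current_torque())
a=np.radians(-8.0); o=np.array([.4997,-.3353]); ax=np.array([np.cos(a),np.sin(a)])
p=o-.052*ax
manip.movep([*p,.17],ori(a+np.pi)); print(manip.current_time(),manip.current_tool_pos(),manip.current_joint_pos())
shot('scene','s2');shot('side','d2');shot('wrist','w2')
for n in('s2','d2','w2'):
    im,d,c=load(n)
    for ce,P in blobs(im,d,c,6,16,zr=(.1,.3)):
        q=P[P[:,2]>P[:,2].max()-.012]
        print(n,ce.round(),len(P),P.min(0),P.max(0),cv2.minAreaRect(q[:,:2].astype(np.float32)*1000))
cv2.imwrite('pics/t2.png',np.hstack([cv2.imread('pics/w2.png')[:,80:480],cv2.resize(cv2.imread('pics/d2.png')[80:220,210:343],(400,420))]))
E
```

```text
False
0.01036400776065435 97.50364065170288 [0.5368 0.1109 0.0225]
0.009991185776295614 [-0.4365  0.3524 -2.0019] [0.0292 0.0742 0.0016]
8.725 [ 0.4487 -0.3274  0.17  ] [-0.2779  0.2125 -0.3407 -0.0001 -1.0175 -1.4316]
s2 [276.  39.] 364 [-0.6491 -0.2104  0.1001] [-0.5981 -0.094   0.1593] ((-622.7691040039062, -153.0966033935547), (114.54747009277344, 45.47158432006836), 87.93086242675781)
s2 [149. 178.] 219 [ 0.5372 -0.3623  0.1782] [ 0.6262 -0.3285  0.2023] ((581.165771484375, -345.1036682128906), (23.004934310913086, 90.82118225097656), 81.67435455322266)
d2 [272. 116.] 260 [ 0.5342 -0.3577  0.1791] [ 0.623  -0.3229  0.2013] ((578.6539916992188, -341.986572265625), (27.4718074798584, 89.30613708496094), 80.09693908691406)
```

View pics/t2.png

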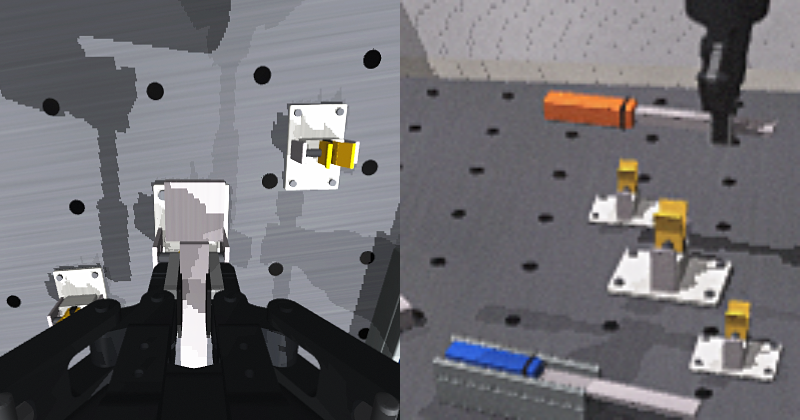

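In hand, the wrist view shows the steel running up the image centre at (195,300). The side view shows the chisel level, and its handle centre agrees with the plan to about 2 mm. Pressing it into the clip.

```bash
python3 - <<'E'
from h import *
np.set_printoptions(precision=4,suppress=True)
p=np.array(manip.current_tool_pos())
a=np.radians(-8.0); o=np.array([.4997,-.3353]); p=o-.052*np.array([np.cos(a),np.sin(a)])
manip.movel([*p,.085],v=.15)
for z in (.065,.05,.043,.0373,.0363):
    r=manip.movel([*p,z],v=.04,force_limit=30); print(z,r,manip.current_tool_pos(),manip.current_force(),manip.current_torque())
    if r: break
shot('scene','s3');shot('side','d3')
for n in('s3','d3'):
    im,d,c=load(n)
    for ce,P in blobs(im,d,c,6,16,zr=(.03,.3)):
        q=P[P[:,2]>P[:,2].max()-.012]
        print(n,ce.round(),len(P),P.min(0),P.max(0),cv2.minAreaRect(q[:,:2].astype(np.float32)*1000))
cv2.imwrite('pics/t3.png',np.hstack([cv2.resize(cv2.imread('pics/%s.png'%n)[y:y+100,x:x+100],(400,400),interpolation=3) for n,x,y in(('s3',110,150),('d3',230,90))]))
print(manip.current_time())
E
```

```text
0.065 False [ 0.4482 -0.3281  0.0649] [-0.2372 -0.2526 -2.2756] [0.0542 0.1095 0.02  ]
0.05 False [ 0.4481 -0.3282  0.0496] [ 0.2001 -4.4112 -4.5852] [-1.3817 -0.0376 -0.1293]
0.043 False [ 0.448  -0.328   0.0426] [-0.2652 -3.8895 -2.7773] [-1.3433  0.0049 -0.1784]
0.0373 False [ 0.4486 -0.3283  0.0376] [-0.6609 -4.6053  0.9499] [-1.504   0.0233 -0.1745]
0.0363 False [ 0.4485 -0.3283  0.0371] [-2.3659 -2.2147  6.7017] [-1.0856  0.4956 -0.1499]
s3 [276.  38.] 455 [-0.6499 -0.2116  0.0787] [-0.5935 -0.0936  0.1596] ((-620.2433471679688, -147.19068908691406), (46.06200408935547, 108.72586059570312), 7.804136276245117)
s3 [158. 221.] 163 [ 0.5361 -0.3632  0.0467] [ 0.6265 -0.3303  0.0723] ((582.1673583984375, -338.5646057128906), (19.137798309326172, 91.55612182617188), 71.44603729248047)
d3 [274. 154.] 231 [ 0.5348 -0.3668  0.0474] [ 0.6239 -0.3265  0.0716] ((578.7454833984375, -344.79608154296875), (32.48066329956055, 89.7524642944336), 79.320556640625)
11.7333
```

View pics/t3.png

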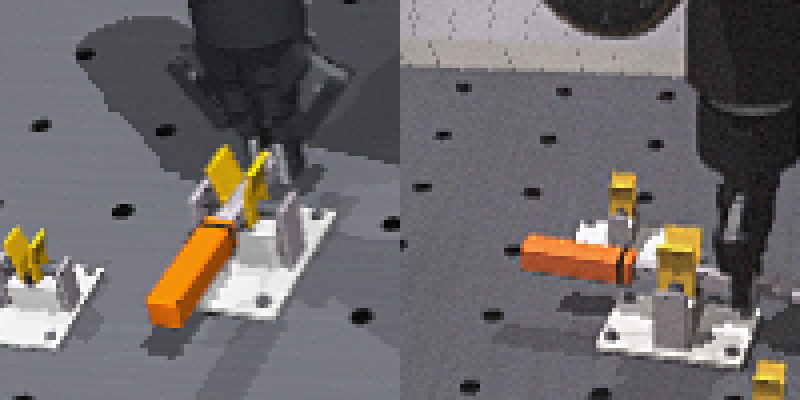

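Scene view: the shank runs down between the yellow jaws (crop 240,205) with the handle beyond. The side view shows it nearly level. I'll release, back off and check the seating.

```bash
cat > chk.py <<'E'
from h import *
np.set_printoptions(precision=4,suppress=True)
def handle(tag,zr=(.03,.3)):
    for n in('scene','side'):
        im,d,c=shot(n,n[:2]+tag)
        for ce,P in blobs(im,d,c,6,16,zr=zr):
            if P[:,0].min()<0: continue
            q=P[P[:,2]>P[:,2].max()-.01]; (cx,cy),s,_=cv2.minAreaRect(q[:,:2].astype(np.float32)*1000)
            u=np.linalg.svd(q[:,:2]-q[:,:2].mean(0),full_matrices=False)[2][0]; u*=np.sign(u[0])
            t=q[:,:2]@u; k=[np.percentile(q[(t>t.min()+f0*np.ptp(t))&(t<t.min()+(f0+.25)*np.ptp(t)),2],80) for f0 in(0,.75)]
            print(n,ce.round(),'ctr',cx,cy,s,'ang',np.degrees(np.arctan2(u[1],u[0])),'top z near/far',k)
E
python3 - <<'E'
from chk import *
manip.gripper_open(); manip.hold(.2)
p=np.array(manip.current_tool_pos()); manip.movel([p[0],p[1],.15],v=.2)
handle('4'); 
# look from above with wrist
a=np.radians(-8.0); manip.movep([.53,-.34,.21],ori(a+np.pi)); im,d,c=shot('wrist','w4')
ys,xs=np.where(d>0);P=depthpts(c,np.c_[xs,ys],d)
ax=np.array([np.cos(a),np.sin(a)]);r=P[:,:2]-[.4997,-.3353]; u=r@ax; v=r@[-ax[1],ax[0]]
for lo in (-100,-90,-80,-70,-60,-50,-40,-30,-20,20,30,40,60):
    k=(u*1e3>lo)&(u*1e3<lo+10)&(abs(v)<.016)&(P[:,2]>.045)&(P[:,2]<.08)
    if k.sum()>8: print(lo,k.sum(),'z',np.median(P[k,2]),'v',np.percentile(v[k],[3,50,97])*1e3)
print(manip.current_time())
E
```

```text
scene [159. 220.] ctr 581.6970825195312 -340.44329833984375 (19.496965408325195, 93.37244415283203) ang -11.45188556473381 top z near/far [np.float64(0.06825515097462656), np.float64(0.06639713671835774)]
side [273. 154.] ctr 578.3126831054688 -344.6297912597656 (26.02397346496582, 89.77310943603516) ang -7.378455608517426 top z near/far [np.float64(0.06842916343659537), np.float64(0.06830146362874301)]
-100 370 z 0.059439227062249717 v [-11.3732  -0.4076  11.3556]
-90 362 z 0.059311884748425525 v [-11.4199   0.4007  11.4386]
-80 252 z 0.05977422838101337 v [-10.7892  -0.0316  10.711 ]
-70 168 z 0.062219854376656614 v [-5.6626 -0.0441  5.5418]
-60 168 z 0.062148781166440986 v [-5.7486 -0.0706  5.5917]
-50 168 z 0.06222905428641945 v [-5.8099 -0.0966  5.6185]
-40 168 z 0.062227458640019856 v [-5.8918 -0.1213  5.6482]
-30 155 z 0.06218969902581872 v [-5.976   0.2877  5.6892]
-20 250 z 0.0625859349100075 v [-9.973   0.2702  9.7747]
20 129 z 0.062378537424342295 v [-5.4592  0.2018  5.867 ]
30 253 z 0.06525516636234885 v [-9.925   0.1918  9.8471]
40 234 z 0.06719653514258475 v [-10.3309   0.1752  10.5785]
60 214 z 0.06697679304685683 v [-10.5379   0.1366  10.8021]
14.0083
```

View pics/w4.png

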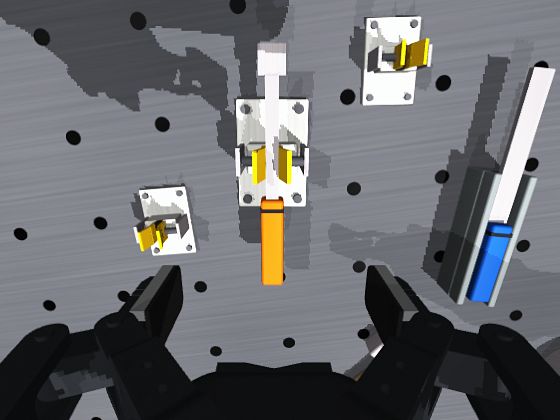

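The wrist view shows the chisel centred in the clip at about (270,165). It is level, with the shank top at 62.2 mm against 62 expected, and lateral error is under 0.5 mm. Next I'll take the handle and lift it out.

```bash
python3 - <<'E'
from chk import *
a=np.radians(-8.0); ax=np.array([np.cos(a),np.sin(a)]); g=np.array([.4997,-.3353])+.088*ax
manip.movel([*g,.13],ori(a+np.pi),v=.2)
print(manip.movel([*g,.0373],v=.1,force_limit=15))
manip.close(120); manip.hold(.2); print(manip.current_opening(),manip.current_tool_pos(),manip.current_force())
for z in (.045,.06,.08,.18):
    manip.movel([*g,z],v=.05 if z<.1 else .15); print(z,manip.current_force(),manip.current_torque())
b=np.radians(10.65); bx=np.array([np.cos(b),np.sin(b)]); G=np.array([.4923,.3163])+.0285*bx
t=G+(.025+.088)*bx
print(manip.inverse_kinematics([*t,.18],ori(b+np.pi)))
manip.movep([*t,.18],ori(b+np.pi)); print(manip.current_time(),manip.current_joint_pos())
shot('scene','s5');im,d,c=shot('wrist','w5');shot('side','d5')
for n in('w5','s5','d5'):
    im,d,c=load(n); ys,xs=np.where(d>0);P=depthpts(c,np.c_[xs,ys],d); r=P[:,:2]-G; u=r@bx; v=r@[-bx[1],bx[0]]
    for lo in range(-110,170,20):
        k=(u*1e3>lo)&(u*1e3<lo+10)&(abs(v)<.03)&(P[:,2]>.13)&(P[:,2]<.24)
        if k.sum()>8: print(n,lo,k.sum(),'z',np.percentile(P[k,2],[10,50,90]),'v',np.percentile(v[k],[3,50,97])*1e3)
    k=(abs(v)<.02)&(P[:,2]>.13)&(P[:,2]<.24)&(u<.05); print('tip u',np.sort(u[k])[:5] if k.any() else None)
    if n=='w5':
        for ce,Q in blobs(im,d,c,0,4,amin=60,zr=(.005,.1)): 
            q=Q[Q[:,2]>Q[:,2].max()-.008]; print('red',len(q),cv2.minAreaRect(q[:,:2].astype(np.float32)*1000))
cv2.imwrite('pics/t5.png',np.hstack([cv2.imread('pics/w5.png')[:,80:480],cv2.resize(cv2.imread('pics/d5.png')[200:400,150:340],(400,420))]))
E
```

```text
False
0.020189309005639235 [ 0.587  -0.3477  0.0376] [-0.9607 -0.7896  3.0417]
0.045 [-0.8648 -1.4545 -0.3328] [-0.5454  0.1203  0.0677]
0.06 [ 0.4262 -1.738  -2.0588] [-0.4361 -0.1554  0.1134]
0.08 [ 0.0708 -0.0295 -2.1318] [-0.0561 -0.1603  0.0127]
0.18 [-0.3274 -0.0368 -2.7178] [-0.015  -0.1527  0.0058]
[ 0.7673  0.4597  0.0501 -0.     -1.1612 -2.1522]
21.1083 [ 0.7658  0.4595  0.0499  0.0001 -1.1612 -2.1521]
w5 10 1148 z [0.2033 0.2041 0.205 ] v [-5.9489 -0.4166  5.311 ]
w5 30 998 z [0.2033 0.2041 0.205 ] v [-5.8708 -0.1618  5.3069]
w5 50 855 z [0.2034 0.2042 0.205 ] v [-5.7415  0.1396  5.7289]
w5 70 1411 z [0.2082 0.2092 0.21  ] v [-10.2631   0.1     10.1486]
w5 90 1222 z [0.2081 0.2091 0.2099] v [-10.0682   0.0602  10.4713]
w5 110 1810 z [0.2087 0.2099 0.2351] v [-29.4345   0.0086  29.2999]
w5 130 922 z [0.2084 0.2092 0.2099] v [-9.6789  0.3939 10.4591]
tip u [0.0031 0.0032 0.0032 0.0032 0.0033]
red 1205 ((525.0086669921875, 299.2475280761719), (85.41026306152344, 8.057689666748047), 10.86886215209961)
red 1224 ((515.7940673828125, 346.2846374511719), (84.77333068847656, 7.9957
[... 518 characters left out ...]
2226   0.4267  10.1936]
d5 -50 58 z [0.1948 0.203  0.2054] v [-7.5556  2.1153  5.0597]
d5 -30 56 z [0.1951 0.2031 0.2051] v [-7.0363  2.5168  5.1438]
d5 -10 57 z [0.1938 0.2023 0.2046] v [-6.5389  2.918   5.2393]
d5 10 58 z [0.196  0.2028 0.2046] v [-7.2978  2.4763  5.4916]
d5 30 56 z [0.1955 0.2032 0.2051] v [-6.4001  3.0557  5.6078]
d5 50 62 z [0.195  0.2028 0.2052] v [-7.017   3.2212  5.7503]
d5 70 101 z [0.1937 0.2077 0.2098] v [-10.2251   7.4177  11.0519]
d5 90 99 z [0.1931 0.208  0.2101] v [-8.9412  8.1424 10.6699]
d5 110 47 z [0.1906 0.1987 0.2075] v [-6.3923 22.1524 23.8521]
d5 130 17 z [0.1903 0.194  0.199 ] v [ 7.6042  9.8634 10.8778]
tip u [-0.075  -0.0749 -0.0748 -0.0748 -0.0747]
```

View pics/t5.png

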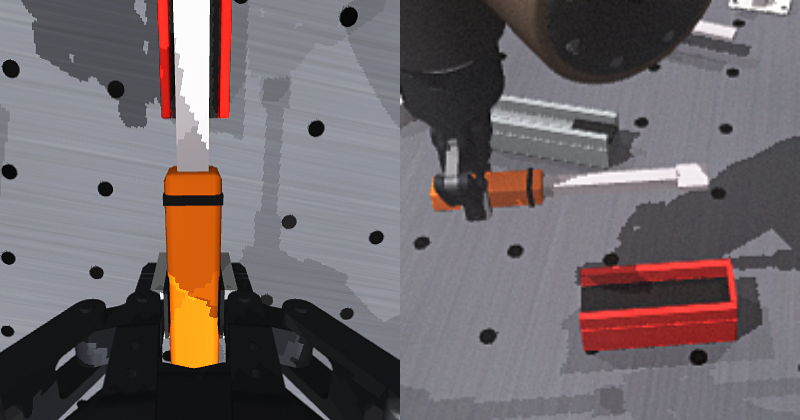

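The chisel is held level over the trough. Its tip is at u=-75 mm, as planned, and it is about 1 mm off-centre. The wrist view shows the steel at (195,60) between the red walls. I'll lower and release.

```bash
python3 - <<'E'
from chk import *
b=np.radians(10.75); bx=np.array([np.cos(b),np.sin(b)]); by=np.array([-bx[1],bx[0]]); G=np.array([.5203,.3216])+.001*by
t=G+.113*bx
manip.movel([*t,.08],ori(b+np.pi),v=.12)
print(manip.movel([*t,.0226],v=.05,force_limit=8),manip.current_tool_pos(),manip.current_force())
manip.hold(.2); manip.gripper_open(); manip.hold(.2)
manip.movel([*t,.20],v=.15); manip.movep([.58,.33,.25],ori(b+np.pi))
im,d,c=shot('wrist','w6'); shot('scene','s6')
ys,xs=np.where(d>0);P=depthpts(c,np.c_[xs,ys],d); r=P[:,:2]-G; u=r@bx; v=r@by
for lo in range(-90,160,20):
    k=(u*1e3>lo)&(u*1e3<lo+10)&(abs(v)<.014)&(P[:,2]>.0385)&(P[:,2]<.08)
    if k.sum()>8: print(lo,k.sum(),'z',np.median(P[k,2]),'v',np.percentile(v[k],[3,50,97])*1e3)
k=(abs(v)<.015)&(P[:,2]>.04)&(P[:,2]<.07)&(u>-.09); print('u range',u[k].min(),u[k].max(),manip.current_time())
cv2.imwrite('pics/t6.png',np.hstack([cv2.imread('pics/w6.png')[:,80:480],cv2.imread('pics/s6.png')[:,100:500]]))
E
```

```text
False [0.6313 0.3438 0.023 ] [-0.6097 -0.5529 -0.0173]
-70 249 z 0.04446817483755883 v [-11.6463   0.5235  11.6418]
-50 119 z 0.04697209231748495 v [-5.5999  0.534   5.6965]
-30 110 z 0.04710577886326539 v [-4.6301  0.5924  5.8258]
-10 110 z 0.04700846455515187 v [-4.6762  0.6433  5.9564]
10 98 z 0.04717951893472716 v [-4.7219  0.6888  6.1086]
30 107 z 0.047246052272600036 v [-4.7708  0.732   6.2321]
50 107 z 0.047062887304365364 v [-4.8232  0.7763  6.4139]
70 174 z 0.05210477215040521 v [-9.3508  0.7917 12.037 ]
90 163 z 0.05194068883564468 v [-9.4723  1.9408 12.3143]
110 143 z 0.05190560910601549 v [-8.4138  0.9023 11.3054]
130 142 z 0.0520897310791163 v [-8.5213  0.9275 11.5555]
u range -0.07395973792406853 0.14897554646683672 26.4167
```

View pics/t6.png

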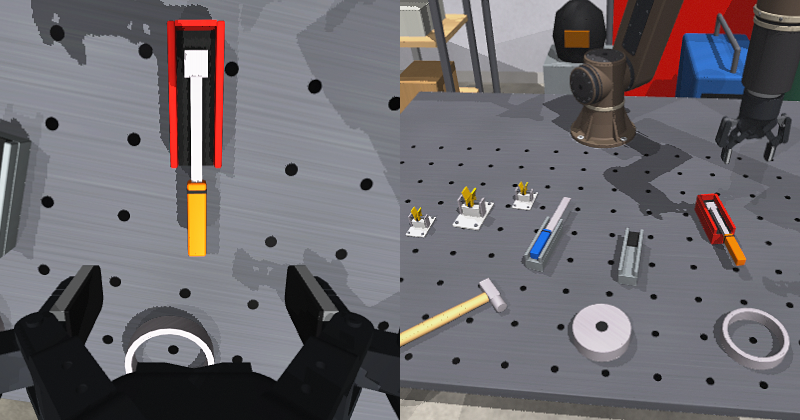

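The chisel lies level in the trough, with the steel inside at (196,110) and the handle out of the open end at (196,220). The file has not moved, and the gripper is clear.

```bash
python3 -c "
from workcell import manip
print(manip.job_done())"
```

```text
the job is handed in; nothing more can be done
None
```

I pressed the chisel into the largest yellow clip and let it go. I then took it by the handle and laid it in the red trough, steel inside and handle out of the open end, about 1 mm off target. The file stayed where it was, and I handed the job in at about 26 s.

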